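# Fit the sample dish on the sprung turntable and hold it a quarter turn round

### The arm

A 7-joint arm with a two-finger parallel gripper is mounted at the origin on the work surface. World frame = base frame: x ahead of the robot, y to its left, z up, the work surface at z = 0. Lengths are in m, angles in rad, forces in N, time in s.
With the tool pointing down it reaches from about 0.4 to 0.925 m from the base axis. Payload 4.1 kg.
Tool frame: the origin (TCP) lies midway between the tips of the shut fingers; the grasp point (between the pads) lies 19 mm behind it; z points along the fingers, y is the direction in which the jaws open and shut (so a half turn about z gives the same grasp; the last joint's range is limited). The gripper opens to 85 mm and grips with 20 to 120 N. Pads are 22 mm wide; open, the fingers measure 114 mm over their backs; the gripper's body (76 mm by 85 mm) begins 54 mm behind the grasp point. The pads swing forward as they close: fully open they stand 13 mm farther back than shut.
Start: joints at [-1.335, 0.398, 0.045, 1.537, -0.019, 1.207, -0.051], TCP at [0.214, 0.614, 0.231] pointing down, gripper open.
Joint ranges: [-2.82, 2.82], [-0.49, 2.23], [-1.37, 1.46], [0, 2.46], [-1.36, 4.5], [0.23, 2], [-2.94, 2.94]. Speed limits (rad/s): [2.57, 2.57, 3.14, 3.14, 3.14, 3.14, 3.14].

### API

Orientations are given as a unit quaternion [x, y, z, w].
In Python, from rig import get_obs, get_image, sign_off, search_frame, spot_point gives the robot as it stands.
- The arm moves only by the tool drive_tool, never from a script. Its argument "series" is text: rows parted by semicolons, each of 7 numbers parted by spaces: the shift along the tool's x, y, z in mm, then the turn, a rotation vector about the tool's x, y, z in rad, then the opening, from 0 (shut) to 1 (fully open). A call has 1 to 5 rows; each row is the pose to reach, as a shift and turn from the pose commanded when the call began, along the tool's axes at that moment; what a row does not reach only later rows make up. A row lasts 1/12 s, in which the tool goes at most 41.7 mm and 7.16 degrees, less where a joint would pass 70% of its speed; a pose out of reach is approached as far as the arm can. A call with a gripper value outside its range is refused whole. The fingers move at their own pace and stop on an object; "force" is the grip in N (left out, the last holds). Time passes only in rows, so rows that repeat a pose let the fingers close. It gives the time, the measured TCP pose, the force and the opening at its end, in the units of the state.
- get_obs(): the state, without advancing time (a new reading comes with each control period).
- get_image(name): name is "side" or "top"; returns a dict with "image" (400x640x3 uint8, red, green, blue), "depth" (400x640 float32, m along the optical axis (not along the pixel's ray), 0 where there is no reading), "fx", "fy", "cx", "cy" (pixels), "D" ([k1, k2, p1, p2, k3] as OpenCV has them; the pictures are not rectified), "rvec" (rotation vector, rad) and "tvec" (3), from world to camera coordinates, as OpenCV has them. Camera axes: x right, y down, z forward; pixel columns grow to the right and rows downward; lengths in m; the calibration is good to about 2 mm. A picture is of the moment at which its call begins.
- sign_off(): hands the job in, once; it reports no verdict.
Trained networks look in the newest picture that a camera, given by its name, has taken for a name from the list of things; names that differ only in an ending like _2 or _b are one class to them, and where a whole thing is asked for, a point or a joint stands for the part that bears it (a point fixed in the world has none). Each returns a list of dicts, best first, with "confidence" (0 to 1); they miss things now and then, are a little off and sometimes report something else, mostly with a low value. They report only what shows in the picture. A call takes as long as a camera call.
- search_frame(camera, name): "bbox" ([left, top, right, bottom] as shares, 0 to 1, of the picture: columns of its width, rows of its height, round what is visible of it).
- spot_point(camera, name): "xy" ([column, row] as shares, 0 to 1, of the picture: columns of its width, rows of its height: a listed point, or the origin of a listed thing).
The state is a dict: "clock": time; "joint_positions": joint angles; "joint_velocities": joint speeds; "effort": joint torques, N m; "ee_pos": TCP position; "ee_rot": TCP orientation; "wrist_force": force on the tool from outside, world axes, zero at the start; "ft_torque": the same for the moment, N m; "grip_width": finger opening in m.
Only numpy, scipy, OpenCV 4.12 (cv2) and the standard library are available. Lean on these libraries where they do the work, as an engineer would, in place of code of your own. Each camera call takes 0.05 s, during which the arm holds its last target. There are 200 camera calls.

### The job

Carry the white sample dish by its arched handle, level, to the turntable and fit its square socket fully down onto the square shaft (any way round that fits), then turn it with the shaft a quarter turn counter-clockwise seen from above, up to the stop. The loose cherry tomato must stay in the middle of the dish all the while, and the things standing around are to be left alone. The shaft springs back if let go, so finish while still holding the dish round at the stop.

Things in the scene. Friction and masses are not known exactly. Their poses are not given: they have to be found in the camera images.
- dish: Round shallow white dish, 140 mm across, about 0.35 kg. Origin: centre of its underside. It stands on a grey square hub 54 x 54 x 26 mm, bored from below: square hole 22 x 22 mm, 22 mm deep, sides along the dish's x and y. Sides slope up 12 degrees to the rim at 47 mm height. A steel strap handle stands on the rim at y = +70 and -70 mm; its level bar along y is 12 mm wide, 105 mm up.
- dish_grip (a point): Middle of the handle's bar, straight above the dish's centre, 105 mm above the origin: a black plastic grip 56 mm long (along the dish's y), 16 mm wide (x), 16 mm high. Axes as the dish's.
- dish_centre (a point): Centre of the dish's flat floor, on its upper side, 28 mm above the dish's origin.
- tomato: Red cherry tomato, a loose ball of 32 mm diameter, about 18 g, lying in the middle of the dish. Origin at its centre.
- spindle_seat (a point): Centre of the top of the turntable's dark round plate (96 mm across, 46 mm above the counter), where the hub's underside comes to rest. A steel square shaft 20 x 20 mm rises 20 mm from it (top 7 mm taper to 12 x 12), sides along this point's x and y. The point turns with the shaft; a red mark lies towards its x. White housing 130 x 130 x 40 mm, fixed; blue mark: start, green: the stop.
- spindle (a joint): Turn of shaft and plate: 0 at the start, growing counter-clockwise seen from above to a stop at 1.571 (a quarter turn). A spring turns it back: 0.03 N m at 0, 0.16 N m at the stop. The socket has about 0.1 rad of play on the shaft either way, so turn the dish that much more.
- treat_box: Bystander: small yellow gift box 60 x 90 x 36 mm, loose. Origin at the centre of its underside.
- spice_jar: Bystander: white capped spice jar, 56 mm across, 60 mm tall, loose. Origin at the centre of its underside.
- steel_cup: Bystander: small steel cup, 64 mm across, 60 mm tall, loose. Origin at the centre of its underside.

How it is judged:
On the way, in this order (a step that is already met when the one before it is completed fails the run):
1. the dish is lifted clear of the counter by the gripper, the tomato in the middle (height (world z) of dish above 0.05 m and contact force between the fingers and dish above 2 N and horizontal distance between tomato and dish_centre below 0.025 m), for 0.2 s.
2. the dish sits fully down on the square shaft, not yet turned (horizontal distance between dish and spindle_seat below 0.004 m and z of dish in the frame of spindle_seat below 0.004 m and angle between dish's own z axis and vertical below 0.06 rad and value of joint spindle below 0.4 rad), for 0.2 s.
At the end, for the whole second after the job is handed in: The dish sits fully down on the shaft (within 4 mm, level within 0.06 rad), the shaft is turned to its stop (above 1.45 rad), the tomato rests mid-dish (its centre within 28 mm of the floor's centre point, about 23 mm sideways), all is still, and the gripper holds the dish (over 2 N) (value of joint spindle above 1.45 rad and horizontal distance between dish and spindle_seat below 0.004 m and z of dish in the frame of spindle_seat below 0.004 m and angle between dish's own z axis and vertical below 0.06 rad and distance between tomato and dish_centre below 0.028 m and contact force between the fingers and dish above 2 N and angular speed of dish below 0.15 rad/s and linear speed of tomato below 0.03 m/s); the arm keeps its last pose, push and grip.
It fails at once if the tomato rolls away from the middle of the dish (more than 40 mm) (distance between tomato and dish_centre above 0.04 m).
It fails at once if the dish is tipped by more than 0.3 rad (angle between dish's own z axis and vertical above 0.3 rad).
It fails at once if a bystander is moved by more than 20 mm (distance of any of treat_box, spice_jar, steel_cup from where it was at the start of the episode above 0.02 m).
It also fails if it takes over 61 s, if anything falls off the work surface, if the arm or the gripper's body presses on something with over 40 N, if the wrist force passes 120 N, or if a joint passes its speed limit or range.

## Working session

There is one attempt and no reset: what is moved stays moved. The work goes in short steps, Python scripts to look and compute and a tool call to move; the robot and the scene stay as the last step left them, time stands still between calls to the robot, and variables do not carry over. Pictures are saved under pics/ and viewed, about 8 in all and at most 12, crops included, and the job is handed in when it is done.

Besides the shell and the picture viewer there is one more tool, called after "Call:" in YAML: its name, and indented under it one key for each argument. drive_tool: Moves the arm, as the interface text tells. Its arguments: {"type":"object","properties":{"series":{"type":"string"},"force":{"type":"number"}},"required":["series"]}

```bash
mkdir -p pics; ls; cat > h.py <<'E'
import numpy as np, cv2
from rig import *
from scipy.spatial.transform import Rotation as R
def cam(n):
    d=get_image(n); d['K']=np.array([[d['fx'],0,d['cx']],[0,d['fy'],d['cy']],[0,0,1.]]); d['R']=cv2.Rodrigues(np.array(d['rvec'],float))[0]; d['t']=np.array(d['tvec'],float).reshape(3); return d
def ray(d,u,v):
    p=cv2.undistortPoints(np.array([[[u,v]]],float),d['K'],np.array(d['D'],float))[0,0]
    return -d['R'].T@d['t'], d['R'].T@np.array([p[0],p[1],1.])
def atz(d,u,v,z):
    o,r=ray(d,u,v); return o+r*(z-o[2])/r[2]
def cloud(d):
    z=d['depth']; v,u=np.nonzero(z>0)
    p=cv2.undistortPoints(np.stack([u,v],1).astype(float)[:,None],d['K'],np.array(d['D'],float))[:,0]
    P=np.c_[p,np.ones(len(p))]*z[v,u][:,None]
    return (P-d['t'])@d['R'],u,v,d['image'][v,u]
def save(d,n): cv2.imwrite('pics/'+n,d['image'][:,:,::-1])
E
python3 - <<'E'
from h import *
print(get_obs())
for n in ['top','side']:
    d=cam(n); save(d,n+'0.png'); print(n,-d['R'].T@d['t'],d['fx'])
    for k,z in [('dish',0),('dish_grip',.105),('dish_centre',.028),('tomato',.044),('spindle_seat',.046),('treat_box',0),('spice_jar',0),('steel_cup',0)]:
        for s in spot_point(n,k)[:2]:
            u,v=s['xy'][0]*640,s['xy'][1]*400
            print(k,round(s['confidence'],2),round(u),round(v),atz(d,u,v,z).round(4))
E
```

```text
pics
{'clock': 0.0, 'joint_positions': array([-1.3350194 ,  0.39917841,  0.04504243,  1.5379088 , -0.01870358,
        1.20691997, -0.05072061]), 'joint_velocities': array([-0.00134118, -0.0001107 , -0.00060987,  0.00108938,  0.00150174,
        0.00182537,  0.00070334]), 'effort': array([-1.37674615e-04, -4.75119746e+01,  1.36465777e+00, -2.54209954e+01,
        1.16020566e-02,  9.62260121e-03, -2.94942033e-06]), 'ee_pos': array([0.21333232, 0.61329998, 0.23025963]), 'ee_rot': array([ 1.66567474e-01,  9.86029555e-01, -9.91598655e-04, -9.81944768e-05]), 'wrist_force': array([-0.11597027, -0.14006516,  0.28689242]), 'ft_torque': array([-0.01246639,  0.00395909,  0.01614443]), 'grip_width': 0.08563214360448297}
top [0.51688088 0.02314379 0.9222139 ] 495.6267465833092
dish_grip 0.61 221 249 [0.4944 0.2067 0.105 ]
dish_centre 0.8 232 247 [0.4956 0.2028 0.028 ]
tomato 0.56 226 246 [0.4984 0.211  0.044 ]
spindle_seat 0.91 443 181 [ 0.6064 -0.1785  0.046 ]
treat_box 0.92 355 144 [ 0.6842 -0.0242  0.    ]
spice_jar 0.59 346 202 [ 0.5742 -0.0059  0.    ]
steel_cup 0.58 354 294 [ 0.4047 -0.0174  0.    ]
side [0.32840403 0.38852407 0.55977701] 376.3959077220539
dish 0.98 294 321 [0.5056 0.1952 0.    ]
dish 0.5 297 318 [0.5049 0.1892 0.    ]
dish_grip 0.6 292 289 [0.5023 0.1962 0.105 ]
dish_centre 0.83 294 318 [0.4991 0.2019 0.028 ]
tomato 0.53 291 312 [0.5042 0.202  0.044 ]
spindle_seat 0.63 367 149 [ 0.6007 -0.1853  0.046 ]
treat_box 0.55 290 193 [ 0.6826 -0.0198  0.    ]
spice_jar 0.91 328 219 [ 0.5802 -0.0095  0.    ]
steel_cup 0.82 409 257 [ 0.4121 -0.02    0.    ]
```

View pics/top0.png

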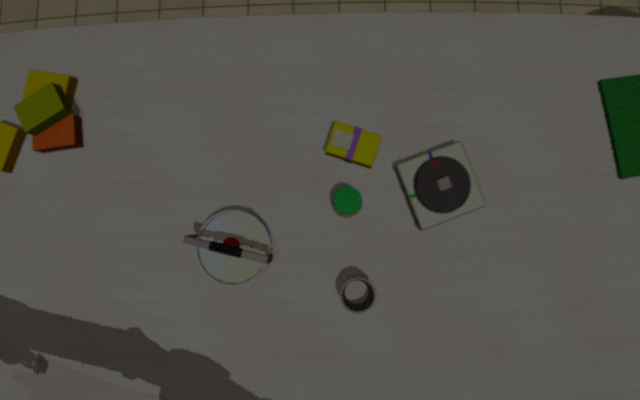

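View pics/side0.png

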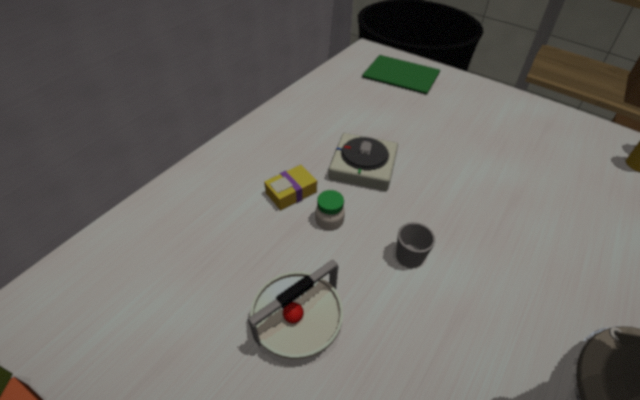

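The top view shows the handle bar running (186,239)–(272,258), the turntable at (443,184) with its red and blue marks near (433,160), and the bystanders at (353,144), (347,201) and (357,293). Next I measure these precisely from depth.

```bash
cat > m.py <<'E'
from h import *
d=cam('top'); P,u,v,C=cloud(d); 
def near(c,r): return np.hypot(P[:,0]-c[0],P[:,1]-c[1])<r
def pca(Q):
    m=Q.mean(0); w,V=np.linalg.eigh(np.cov((Q-m).T)); a=V[:,1]; return m,np.degrees(np.arctan2(a[1],a[0]))
def rect(Q): 
    r=cv2.minAreaRect((Q*1000).astype(np.float32)); return r
if __name__=='__main__':
    D=(.5,.2); T=(.604,-.18)
    b=near(D,.11)&(P[:,2]>.085); print('bar n',b.sum(),pca(P[b,:2]),rect(P[b,:2]),np.percentile(P[b,2],[5,50,95]))
    bl=b&(C.max(1)<40); print('black',bl.sum(),pca(P[bl,:2]),rect(P[bl,:2]))
    rm=near(D,.11)&(P[:,2]>.035)&(P[:,2]<.055); c,r=cv2.minEnclosingCircle((P[rm,:2]*1000).astype(np.float32)); print('rim',c,r)
    h=near(T,.11)&(P[:,2]>.03)&(P[:,2]<.05); print('housing',rect(P[h,:2]))
    s=near(T,.03)&(P[:,2]>.056); print('shaft',s.sum(),P[s].mean(0),rect(P[s,:2]),P[s,2].max())
    pl=h&(C.max(1)<70); e=cv2.minEnclosingCircle((P[pl,:2]*1000).astype(np.float32)); print('plate',pl.sum(),e,np.median(P[pl,2]))
    I=C.astype(int)
    for n,k in [('red',(I[:,0]>2*I[:,1])&(I[:,0]>60)),('blue',(I[:,2]>1.4*I[:,0])&(I[:,2]>40)),('green',(I[:,1]>1.5*I[:,0])&(I[:,1]>50))]:
        k=k&near(T,.09); print(n,k.sum(),P[k].mean(0))
    print('floor',np.median(P[near((.5,0.05),.05),2]))
    dr=cv2.resize(d['image'][100:300,150:520],None,fx=2.1,fy=2.1,interpolation=cv2.INTER_CUBIC)
E
python3 m.py
```

```text
bar n 770 (array([0.49419072, 0.19639621]), np.float64(75.4376162321786)) ((494.2741394042969, 198.4948272705078), (145.15362548828125, 16.279712677001953), 75.46633911132812) [0.10614722 0.11130867 0.11492579]
black 317 (array([0.49459631, 0.19547936]), np.float64(75.14561757217616)) ((494.54644775390625, 196.47079467773438), (141.3480224609375, 14.785308837890625), 75.30301666259766)
rim (495.0133361816406, 196.13604736328125) 70.53793334960938
housing ((601.1517944335938, -176.98159790039062), (130.18141174316406, 130.4669189453125), 19.315025329589844)
shaft 124 [ 0.60128271 -0.17627813  0.06364763] ((601.6212158203125, -177.31919860839844), (19.828758239746094, 19.175832748413086), 21.747617721557617) 0.07062711861560451
plate 2624 ((599.0985717773438, -169.34219360351562), 83.65357971191406) 0.04559211422624375
red 23 [ 0.63784574 -0.16440506  0.04725228]
blue 21 [ 0.65448664 -0.15816483  0.03850625]
green 18 [ 0.58569555 -0.12454222  0.03835053]
floor 0.00038682387354269397
```

```bash
cat > go.py <<'E'
import sys
from h import *
# go.py x y z yaw_of_tool_y(deg): shift (tool mm) and rotvec to the target, tool down
x,y,z,w=map(float,sys.argv[1:5]); o=get_obs(); R0=R.from_quat(o['ee_rot'])
a=np.radians(w); ey=np.array([np.cos(a),np.sin(a),0]); ez=np.array([0,0,-1.]); Rt=R.from_matrix(np.stack([np.cross(ey,ez),ey,ez],1))
print('shift',(R0.inv().apply(np.array([x,y,z])-o['ee_pos'])*1000).round(1),'turn',(R0.inv()*Rt).as_rotvec().round(4))
m=R0.as_matrix(); print('pos',o['ee_pos'].round(4),'yaw_y',np.degrees(np.arctan2(m[1,1],m[0,1])).round(2),'tilt',m[:2,2].round(4),'F',o['wrist_force'].round(2),'M',o['ft_torque'].round(3),'w',round(o['grip_width'],4),'t',o['clock'],'j7',o['joint_positions'][6].round(2))
E
python3 go.py .4946 .1965 .20 -14.6
```

```text
shift [-402.6 -302.    31.3] turn [ 1.0000e-04 -1.0000e-04  1.4909e+00]
pos [0.2136 0.614  0.2314] yaw_y 70.82 tilt [0.     0.0001] F [1.62 0.68 0.92] M [-0.034  0.029  0.017] w 0.0855 t 0.95 j7 -0.05
```

Call:
drive_tool:
  series: "-402 -302 31 0 0 1.491 1;-402 -302 31 0 0 1.491 1;-402 -302 31 0 0 1.491 1;-402 -302 31 0 0 1.491 1;-402 -302 31 0 0 1.491 1"

```text
clock: 1.37
ee_pos: [0.3304, 0.4397, 0.2186]
ee_rot: [0.464, 0.886, 0.0, -0.0]
wrist_force: [0.7, -0.4, 0.4]
grip_width: 0.0857
```

```bash
python3 go.py .4946 .1965 .20 -14.6
```

```text
shift [-293.4   -3.3   18.5] turn [ 4.0e-04 -6.0e-04  8.6e-01]
pos [0.3304 0.4397 0.2186] yaw_y 34.67 tilt [0.0003 0.0007] F [ 0.68 -0.43  0.41] M [ 0.003 -0.042 -0.036] w 0.0857 t 1.3667 j7 -0.34
```

Call:
drive_tool:
  series: "-293 -3 18 0 0 0.86 1;-293 -3 18 0 0 0.86 1;-293 -3 18 0 0 0.86 1;-293 -3 18 0 0 0.86 1;-293 -3 18 0 0 0.86 1"

```text
clock: 1.78
ee_pos: [0.4479, 0.2682, 0.206]
ee_rot: [0.714, 0.7, 0.001, -0.0]
wrist_force: [0.1, 0.9, 0.1]
grip_width: 0.0853
```

```bash
python3 go.py .4946 .1965 .20 -14.6
```

```text
shift [-70.7  48.1   6. ] turn [ 0.0005 -0.0012  0.235 ]
pos [0.4479 0.2682 0.206 ] yaw_y -1.13 tilt [0.0007 0.0011] F [0.11 0.91 0.11] M [-0.022 -0.073 -0.03 ] w 0.0853 t 1.7833 j7 -0.54
```

Call:
drive_tool:
  series: "-71 48 6 0 0 0.235 1;-71 48 6 0 0 0.235 1;-71 48 6 0 0 0.235 1;-71 48 6 0 0 0.235 1;-71 48 6 0 0 0.235 1"

```text
clock: 2.2
ee_pos: [0.4939, 0.1987, 0.1997]
ee_rot: [0.789, 0.614, 0.0, -0.0]
wrist_force: [-0.4, 0.4, -0.6]
grip_width: 0.0854
```

```bash
python3 go.py .4946 .1965 .150 -14.6; python3 - <<'E'
from h import *
d=cam('side'); a=d['image'][200:400,180:440]; cv2.imwrite('pics/s1.png',cv2.resize(a,None,fx=2.5,fy=2.5,interpolation=cv2.INTER_CUBIC)[:,:,::-1])
E
```

```text
shift [-2.   1.3 49.7] turn [-0.0006 -0.0007  0.0063]
pos [0.4939 0.1987 0.1997] yaw_y -14.24 tilt [-0.0004  0.0008] F [-0.36  0.45 -0.57] M [0.021 0.012 0.003] w 0.0854 t 2.2 j7 -0.58
```

View pics/s1.png

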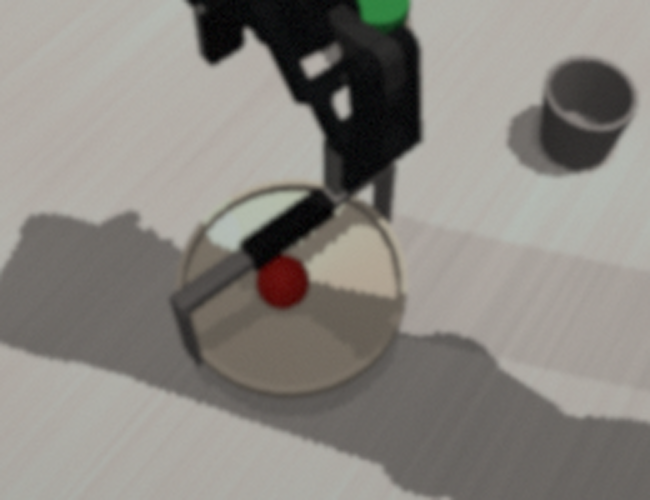

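The gripper is aligned above the handle (grip at about (290,228) in the crop), and the tomato sits mid-dish at (283,282). Now descending.

Call:
drive_tool:
  series: "-2 1 25 0 0 0.006 1;-2 1 50 0 0 0.006 1;-2 1 75 0 0 0.006 1;-2 1 95 0 0 0.006 1;-2 1 103 0 0 0.006 1"

```text
clock: 2.67
ee_pos: [0.4916, 0.1976, 0.094]
ee_rot: [0.79, 0.613, -0.002, -0.001]
wrist_force: [0.1, 0.3, -0.2]
grip_width: 0.0855
```

```bash
python3 go.py .4946 .1965 .086 -14.6
```

```text
shift [-0.3  3.2  7.9] turn [-0.0043  0.0025  0.0042]
pos [0.4916 0.1976 0.094 ] yaw_y -14.36 tilt [-0.0048 -0.0014] F [ 0.05  0.34 -0.16] M [0.005 0.053 0.042] w 0.0855 t 2.6667 j7 -0.5
```

Call:
drive_tool:
  series: "0 2.5 8 0 0 0.004 1;0 2.5 8 0 0 0.004 1;0 2.5 8 0 0 0.004 0.6;0 2.5 8 0 0 0.004 0.5;0 2.5 8 0 0 0.004 0.4"
  force: 40

```text
clock: 3.08
ee_pos: [0.4979, 0.1959, 0.0899]
ee_rot: [0.792, 0.61, 0.001, 0.0]
wrist_force: [0.0, -0.3, 0.6]
grip_width: 0.0517
```

```bash
python3 go.py .4946 .1965 .086 -14.6
```

```text
shift [-0.3 -3.3  3.9] turn [ 0.0016 -0.0019 -0.0039]
pos [0.4979 0.1959 0.0899] yaw_y -14.82 tilt [0.002  0.0014] F [ 0.04 -0.27  0.59] M [-0.028 -0.047  0.019] w 0.0517 t 3.0833 j7 -0.5
```

Call:
drive_tool:
  series: "0 0 0 0 0 0 0.4;0 0 0 0 0 0 0.4"

```text
clock: 3.25
ee_pos: [0.4974, 0.1956, 0.0893]
ee_rot: [0.792, 0.61, 0.001, -0.0]
wrist_force: [0.1, 0.3, 0.7]
grip_width: 0.0342
```

```bash
python3 go.py .4946 .1965 .086 -14.6; python3 m.py|head -3;python3 go.py .4946 .1965 .086 -14.6 
```

```text
shift [ 0.2 -2.9  3.3] turn [ 0.0007 -0.0011 -0.0041]
pos [0.4974 0.1956 0.0893] yaw_y -14.84 tilt [0.001  0.0009] F [0.15 0.34 0.72] M [0.014 0.02  0.001] w 0.0342 t 3.25 j7 -0.5
bar n 19423 (array([0.4670762 , 0.17551312]), np.float64(-165.84565955517772)) ((477.74774169921875, 181.5889892578125), (165.0644989013672, 106.04702758789062), 20.38667106628418) [0.23570092 0.49208757 0.55920544]
black 5601 (array([0.4827714 , 0.16049011]), np.float64(-159.36815058307417)) ((480.76031494140625, 176.29147338867188), (161.2235870361328, 95.52877807617188), 17.24235725402832)
rim (495.5733642578125, 195.23171997070312) 69.80751037597656
shift [ 0.3 -2.8  3.2] turn [ 0.0006 -0.0009 -0.0042]
pos [0.4973 0.1955 0.0892] yaw_y -14.84 tilt [0.0008 0.0007] F [-0.34 -0.64  0.2 ] M [-0.016  0.012  0.034] w 0.0344 t 3.3 j7 -0.5
```

Call:
drive_tool:
  series: "0 -2.7 3 0 0 -0.004 0.4;0 -2.7 3 0 0 -0.004 0.4;0 -2.7 3 0 0 -0.004 0.4;0 -2.7 3 0 0 -0.004 0.3;0 -2.7 3 0 0 -0.004 0.25"

```text
clock: 3.72
ee_pos: [0.4945, 0.1961, 0.0857]
ee_rot: [0.791, 0.611, 0.0, 0.0]
wrist_force: [0.3, 0.3, 0.5]
grip_width: 0.0217
```

Call:
drive_tool:
  series: "0 0 0 0 0 0 0.2;0 0 0 0 0 0 0.15;0 0 0 0 0 0 0.1;0 0 0 0 0 0 0.0;0 0 0 0 0 0 0.0"
  force: 50

```text
clock: 4.13
ee_pos: [0.4949, 0.1961, 0.0859]
ee_rot: [0.791, 0.611, 0.001, 0.0]
wrist_force: [1.6, -0.2, 0.9]
grip_width: 0.0151
```

```bash
python3 go.py .4946 .1965 .086 -14.6
```

```text
shift [ 0.3 -0.4 -0.1] turn [ 0.001  -0.0005 -0.0002]
pos [0.4949 0.1961 0.0859] yaw_y -14.61 tilt [0.0011 0.0002] F [ 1.63 -0.18  0.87] M [-0.122 -0.333 -0.014] w 0.0151 t 4.1333 j7 -0.5
```

Call:
drive_tool:
  series: "0 0 0 0 0 0 0;0 0 -1 0 0 0 0;0 0 -3 0 0 0 0;0 0 -7 0 0 0 0;0 0 -12 0 0 0 0"
  force: 90

```text
clock: 4.55
ee_pos: [0.4933, 0.1959, 0.0973]
ee_rot: [0.791, 0.612, -0.001, -0.0]
wrist_force: [-0.1, 0.2, -3.6]
grip_width: 0.0145
```

Call:
drive_tool:
  series: "0 0 -6 0 0 0 0;0 0 -12 0 0 0 0;0 0 -18 0 0 0 0;0 0 -24 0 0 0 0;0 0 -30 0 0 0 0"

```text
clock: 4.97
ee_pos: [0.4945, 0.1961, 0.1285]
ee_rot: [0.791, 0.611, 0.0, -0.0]
wrist_force: [-0.2, 1.0, -4.1]
grip_width: 0.0145
```

```bash
python3 go.py .4946 .1965 .186 -14.6; python3 - <<'E'
from h import *
d=cam('side'); a=d['image'][200:400,180:440]; cv2.imwrite('pics/s2.png',cv2.resize(a,None,fx=2.5,fy=2.5,interpolation=cv2.INTER_CUBIC)[:,:,::-1])
E
```

```text
shift [  0.5   0.  -57.5] turn [ 0.0002 -0.0004 -0.0002]
pos [0.4945 0.1961 0.1285] yaw_y -14.61 tilt [0.0003 0.0003] F [-0.2   1.01 -4.12] M [0.012 0.026 0.015] w 0.0145 t 4.9667 j7 -0.53
```

View pics/s2.png

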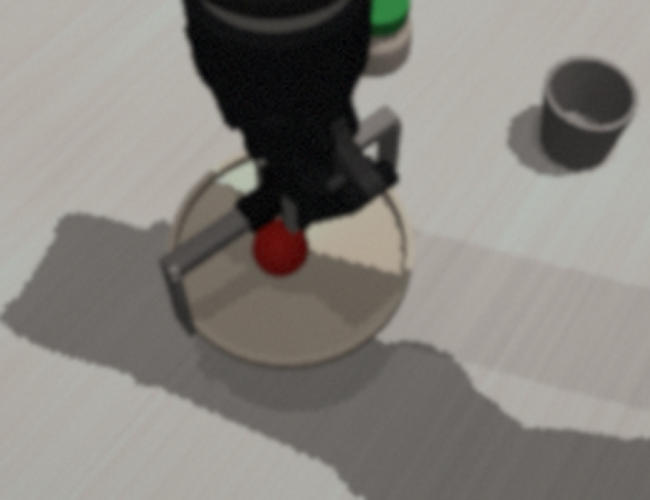

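The dish is lifted level, with the tomato still in the middle at (280,248). Raising it further.

Call:
drive_tool:
  series: "0 0 -6 0 0 0 0;0 0 -14 0 0 0 0;0 0 -22 0 0 0 0;0 0 -30 0 0 0 0;0 0 -38 0 0 0 0"

```text
clock: 5.43
ee_pos: [0.4945, 0.1961, 0.1667]
ee_rot: [0.791, 0.611, 0.0, 0.0]
wrist_force: [1.0, 0.4, -3.7]
grip_width: 0.0142
```

Call:
drive_tool:
  series: "0 0 -8 0 0 0 0;0 0 -15 0 0 0 0;0 0 -19 0 0 0 0;0 0 -20 0 0 0 0;0 0 -20 0 0 0 0"

```text
clock: 5.85
ee_pos: [0.4945, 0.1961, 0.186]
ee_rot: [0.791, 0.611, 0.0, -0.0]
wrist_force: [-0.5, -0.1, -3.8]
grip_width: 0.0145
```

```bash
python3 go.py .6013 -.1772 .186 19.3;python3 - <<'E'
from h import *
for k in ['tomato','dish_centre']: 
  d=cam('side'); s=spot_point('side',k)[0]; print(k,s['confidence'],atz(d,s['xy'][0]*640,s['xy'][1]*400,.1+(.044 if k=='tomato' else .028)))
E
```

```text
shift [-3.343e+02  1.975e+02 -1.000e-01] turn [ 4.000e-04 -4.000e-04 -5.918e-01]
pos [0.4945 0.1961 0.186 ] yaw_y -14.61 tilt [0.0004 0.0004] F [-0.46 -0.09 -3.79] M [-0.077  0.053  0.023] w 0.0145 t 5.85 j7 -0.57
tomato 0.72 [0.49131153 0.2066117  0.144     ]
dish_centre 0.65 [0.49577927 0.19962363 0.128     ]
```

Call:
drive_tool:
  series: "-0.9 0.5 0 0 0 0 0;-2.6 1.5 0 0 0 0 0;-5.2 3.1 0 0 0 0 0;-8.6 5.1 0 0 0 0 0;-12.9 7.6 0 0 0 0 0"

```text
clock: 6.47
ee_pos: [0.4986, 0.1813, 0.1857]
ee_rot: [0.791, 0.612, -0.0, 0.0]
wrist_force: [0.4, -0.5, -3.2]
grip_width: 0.0142
```

Call:
drive_tool:
  series: "-5.2 3.1 0 0 0 0 0;-11.2 6.6 0 0 0 0 0;-18.1 10.7 0 0 0 0 0;-25.8 15.3 0 0 0 0 0;-34.4 20.4 0 0 0 0 0"

```text
clock: 6.88
ee_pos: [0.5098, 0.1423, 0.1857]
ee_rot: [0.791, 0.611, 0.0, -0.0]
wrist_force: [-0.9, -1.1, -3.6]
grip_width: 0.0142
```

Call:
drive_tool:
  series: "-8.6 5.1 0 0 0 0 0;-17.2 10.2 0 0 0 0 0;-25.8 15.3 0 0 0 0 0;-34.4 20.4 0 0 0 0 0;-43 25.5 0 0 0 0 0"

```text
clock: 7.3
ee_pos: [0.5237, 0.0941, 0.1857]
ee_rot: [0.791, 0.611, 0.0, -0.0]
wrist_force: [0.0, 0.0, -3.5]
grip_width: 0.0146
```

Call:
drive_tool:
  series: "-8.6 5.1 0 0 0 0 0;-17.2 10.2 0 0 0 0 0;-25.8 15.3 0 0 0 0 0;-34.4 20.4 0 0 0 0 0;-43 25.5 0 0 0 0 0"

```text
clock: 7.72
ee_pos: [0.5375, 0.0462, 0.1857]
ee_rot: [0.791, 0.612, 0.0, -0.0]
wrist_force: [0.0, -1.1, -3.4]
grip_width: 0.0147
```

```bash
python3 go.py .6013 -.1772 .186 19.3;python3 - <<'E'
from h import *
d=cam('side');s=spot_point('side','tomato')[0]; print(s['confidence'],atz(d,s['xy'][0]*640,s['xy'][1]*400,.144), get_obs()['ee_pos'])
E
```

```text
shift [-200.1  118.    -0.3] turn [ 0.000e+00 -1.000e-04 -5.916e-01]
pos [0.5375 0.0462 0.1857] yaw_y -14.6 tilt [0.     0.0001] F [ 0.03 -1.08 -3.39] M [-0.012 -0.035 -0.006] w 0.0147 t 7.7167 j7 -0.25
0.71 [0.54266161 0.05361017 0.144     ] [0.53773649 0.04448629 0.18585758]
```

Call:
drive_tool:
  series: "-2.6 1.5 0 0 0 0 0;-6.9 4.1 0 0 0 0 0;-12.9 7.6 0 0 0 0 0;-20.7 12.2 0 0 0 0 0;-29.3 17.3 0 0 0 0 0"

```text
clock: 8.23
ee_pos: [0.5468, 0.014, 0.1857]
ee_rot: [0.791, 0.612, 0.0, -0.0]
wrist_force: [0.4, 0.2, -3.6]
grip_width: 0.0142
```

Call:
drive_tool:
  series: "-8.6 5.1 0 0 0 0 0;-17.2 10.2 0 0 0 0 0;-25.8 15.3 0 0 0 0 0;-34.4 20.4 0 0 0 0 0;-43 25.5 0 0 0 0 0"

```text
clock: 8.65
ee_pos: [0.5607, -0.0348, 0.1857]
ee_rot: [0.791, 0.611, 0.0, 0.0]
wrist_force: [-1.0, -0.4, -3.1]
grip_width: 0.0148
```

Call:
drive_tool:
  series: "-8.6 5.1 0 0 0 0 0;-17.2 10.2 0 0 0 0 0;-25.8 15.3 0 0 0 0 0;-34.4 20.4 0 0 0 0 0;-43 25.5 0 0 0 0 0"

```text
clock: 9.07
ee_pos: [0.5745, -0.0826, 0.1857]
ee_rot: [0.791, 0.612, 0.0, -0.0]
wrist_force: [1.0, 0.3, -3.1]
grip_width: 0.0146
```

Call:
drive_tool:
  series: "-8.6 5.1 0 0 0 0 0;-17.2 10.2 0 0 0 0 0;-25.8 15.3 0 0 0 0 0;-34.4 20.4 0 0 0 0 0;-43 25.5 0 0 0 0 0"

```text
clock: 9.48
ee_pos: [0.5883, -0.1306, 0.1857]
ee_rot: [0.791, 0.612, 0.0, -0.0]
wrist_force: [0.5, 0.3, -3.2]
grip_width: 0.0148
```

Call:
drive_tool:
  series: "-7.7 4.6 0 0 0 0 0;-14.6 8.7 0 0 0 0 0;-20.7 12.2 0 0 0 0 0;-25.8 15.3 0 0 0 0 0;-30.1 17.8 0 0 0 0 0"

```text
clock: 9.9
ee_pos: [0.5979, -0.164, 0.1857]
ee_rot: [0.791, 0.611, 0.0, -0.0]
wrist_force: [-0.7, -0.6, -3.0]
grip_width: 0.0146
```

Call:
drive_tool:
  series: "-3.4 2 0 0 0 0 0;-6 3.6 0 0 0 0 0;-8 4.7 0 0 0 0 0;-9 5.3 0 0 0 0 0;-9.5 5.6 0 0 0 0 0"

```text
clock: 10.32
ee_pos: [0.6008, -0.1738, 0.1857]
ee_rot: [0.791, 0.612, 0.0, -0.0]
wrist_force: [0.1, -0.3, -3.5]
grip_width: 0.0144
```

```bash
python3 go.py .6013 -.1772 .186 19.3
```

```text
shift [-3.1  1.4 -0.3] turn [-0.000e+00 -2.000e-04 -5.916e-01]
pos [ 0.6008 -0.1738  0.1857] yaw_y -14.59 tilt [-0.0001  0.0002] F [ 0.08 -0.34 -3.45] M [-0.053  0.042 -0.088] w 0.0144 t 10.3167 j7 0.2
```

Call:
drive_tool:
  series: "-1 0.5 0 0 0 -0.03 0;-2 1 0 0 0 -0.09 0;-3 1.4 0 0 0 -0.17 0;-3.1 1.4 0 0 0 -0.25 0;-3.1 1.4 0 0 0 -0.33 0"

```text
clock: 10.73
ee_pos: [0.6013, -0.1769, 0.1857]
ee_rot: [0.678, 0.735, 0.0, -0.0]
wrist_force: [-0.6, 1.0, -3.5]
grip_width: 0.0145
```

Call:
drive_tool:
  series: "0 0 0 0 0 -0.08 0;0 0 0 0 0 -0.15 0;0 0 0 0 0 -0.21 0;0 0 0 0 0 -0.25 0;0 0 0 0 0 -0.2616 0"

```text
clock: 11.15
ee_pos: [0.6013, -0.1769, 0.1857]
ee_rot: [0.578, 0.816, 0.0, -0.0]
wrist_force: [0.2, 1.0, -3.5]
grip_width: 0.0143
```

```bash
python3 go.py .6013 -.1772 .186 19.3; python3 - <<'E'
from h import *
from m import rect
d=cam('side'); a=d['image'][80:220,260:470]; cv2.imwrite('pics/s3.png',cv2.resize(a,None,fx=3.5,fy=3.5,interpolation=cv2.INTER_CUBIC)[:,:,::-1])
print(get_obs()['ee_pos'])
# rim circle from both cameras
for n in ['side','top']:
    d=cam(n); P,u,v,C=cloud(d)
    k=(np.hypot(P[:,0]-.6013,P[:,1]+.1772)<.085)&(P[:,2]>.138)&(P[:,2]<.156)&(C.min(1)>60)
    Q=P[k]; c=cv2.minEnclosingCircle((Q[:,:2]*1000).astype(np.float32)); print(n,k.sum(),c)
E
```

```text
shift [-0.3 -0.1 -0.3] turn [ 0.0003 -0.0005  0.0012]
pos [ 0.6013 -0.1769  0.1857] yaw_y 19.37 tilt [0.0001 0.0006] F [ 0.2   1.02 -3.53] M [-0.001  0.015  0.015] w 0.0143 t 11.15 j7 0.74
[ 0.60130807 -0.17704     0.18572776]
side 649 ((599.2900390625, -173.9225616455078), 70.44511413574219)
top 507 ((599.1333618164062, -174.0724334716797), 67.84081268310547)
```

View pics/s3.png

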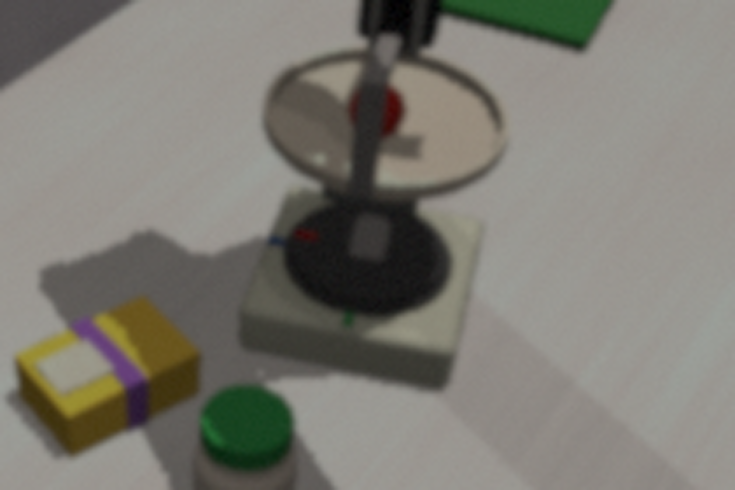

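The dish (rim centre about (385,120)) hangs level above the shaft (370,238). The tomato is at (377,108), near the middle. One same-camera check of dish against seat.

```bash
python3 - <<'E'
from h import *
from scipy.optimize import least_squares
for n in ['side','top']:
    d=cam(n); P,u,v,C=cloud(d); r=np.hypot(P[:,0]-.6013,P[:,1]+.1772)
    k=(r<.085)&(r>.055)&(P[:,2]>.139)&(P[:,2]<.152)&(C.max(1)>50); Q=P[k]
    rim=Q[Q[:,2]>.143]
    f=least_squares(lambda p:np.hypot(rim[:,0]-p[0],rim[:,1]-p[1])-p[2],[.6,-.177,.07],loss='soft_l1',f_scale=.001).x
    print(n,'rim',len(rim),f.round(4))
    h=(r<.11)&(P[:,2]>.034)&(P[:,2]<.044)&(C.min(1)>40); q=cv2.minAreaRect((P[h,:2]*1000).astype(np.float32)); print('housing',h.sum(),q)
    s=(r<.022)&(P[:,2]>.0645)&(P[:,2]<.075); print('shafttop',s.sum(),P[s].mean(0).round(4) if s.any() else '')
    t=spot_point(n,'spindle_seat')
    for a in t[:1]: print('seat net',a['confidence'],atz(d,a['xy'][0]*640,a['xy'][1]*400,.046).round(4))
E
```

```text
side rim 434 [ 0.601  -0.174   0.0654]
housing 1004 ((603.0009765625, -179.17462158203125), (127.88168334960938, 130.7062225341797), 19.44450569152832)
shafttop 34 [ 0.6033 -0.1783  0.066 ]
seat net 0.63 [ 0.6059 -0.1807  0.046 ]
top rim 422 [ 0.5991 -0.1734  0.0655]
housing 698 ((585.8378295898438, -134.80169677734375), (129.17481994628906, 43.200584411621094), 21.97114372253418)
shafttop 0 
seat net 0.35 [ 0.4111 -0.0152  0.046 ]
```

```bash
cat > rim.py <<'E'
from h import *
from scipy.optimize import least_squares
def rim(n,zr,c0=(.6013,-.1772)):
    d=cam(n); P,u,v,C=cloud(d); c=np.array(c0)
    for _ in range(3):
        r=np.hypot(P[:,0]-c[0],P[:,1]-c[1]); k=(r<.08)&(r>.06)&(abs(P[:,2]-zr)<.007)&(C.max(1)>50)
        Q=P[k]; rr=r[k]; b=np.floor(np.degrees(np.arctan2(Q[:,1]-c[1],Q[:,0]-c[0]))/8).astype(int)
        M=[]
        for i in np.unique(b):
            j=np.nonzero(b==i)[0]
            if len(j)>=4: M.append(Q[j[np.argmax(rr[j])]])
        M=np.array(M); f=least_squares(lambda p:np.hypot(M[:,0]-p[0],M[:,1]-p[1])-.0705,c,loss='soft_l1',f_scale=.001); c=f.x
    res=np.hypot(M[:,0]-c[0],M[:,1]-c[1])-.0705
    ang=np.degrees(np.arctan2(M[:,1]-c[1],M[:,0]-c[0])).round().astype(int)
    print(n,'rim',c.round(4),'rms',res.std().round(4),'bins',len(M),list(ang),(res*1e3).round(1))
    z=M[:,2]; A=np.c_[M[:,:2]-c,np.ones(len(M))]; print(' plane',np.linalg.lstsq(A,z,rcond=None)[0].round(4))
if __name__=='__main__':
    for n in ['side','top']: rim(n,.147)
E
python3 rim.py
```

```text
side rim [ 0.602  -0.1735] rms 0.0013 bins 44 [np.int64(-176), np.int64(-169), np.int64(-164), np.int64(-158), np.int64(-144), np.int64(-141), np.int64(-129), np.int64(-124), np.int64(-119), np.int64(-107), np.int64(-97), np.int64(-94), np.int64(-89), np.int64(-81), np.int64(-69), np.int64(-51), np.int64(-44), np.int64(-35), np.int64(-31), np.int64(-25), np.int64(-14), np.int64(-5), np.int64(6), np.int64(12), np.int64(20), np.int64(29), np.int64(37), np.int64(47), np.int64(54), np.int64(64), np.int64(68), np.int64(73), np.int64(84), np.int64(92), np.int64(105), np.int64(115), np.int64(125), np.int64(131), np.int64(143), np.int64(148), np.int64(157), np.int64(164), np.int64(176), np.int64(178)] [-1.9 -2.3 -2.2 -3.5 -2.7 -2.  -1.4 -2.7 -1.2 -1.9 -1.2 -2.1 -0.1 -3.1
 -4.  -3.3 -1.8 -2.7 -2.1 -2.6 -2.4 -3.7 -4.7 -3.8 -4.5 -4.3 -4.3 -4.8
 -4.3 -4.9 -3.7 -4.4 -4.  -3.9 -0.4 -0.4 -3.8 -3.1 -2.3 -1.7 -0.6 -1.5
 -2.5 -2.8]
 plane [ 0.0119 -0.0072  0.1455]
top rim [ 0.601  -0.1767] rms 0.0016 bins 28 [np.int64(-177), np.int64(-169), np.int64(-165), np.int64(-158), np.int64(-152), np.int64(-144), np.int64(5), np.int64(12), np.int64(22), np.int64(29), np.int64(38), np.int64(40), np.int64(55), np.int64(63), np.int64(70), np.int64(79), np.int64(83), np.int64(92), np.int64(102), np.int64(116), np.int64(125), np.int64(133), np.int64(137), np.int64(151), np.int64(154), np.int64(162), np.int64(168), np.int64(180)] [-1.5 -1.7 -2.  -2.5 -2.6 -3.6 -4.9 -3.8 -3.3 -3.4 -3.2 -3.3 -2.  -0.5
 -0.4 -0.1  0.3  0.7  0.5  0.6  0.4  0.3  0.1  0.  -0.3 -0.3 -0.5 -1.6]
 plane [ 0.013  -0.0129  0.1459]
```

Call:
drive_tool:
  series: "-0.4 0.1 1 0 0 0 0;-1 0.3 4 0 0 0 0;-1.6 0.4 8 0 0 0 0;-2 0.6 13 0 0 0 0;-2.2 0.6 18 0 0 0 0"

```text
clock: 12.07
ee_pos: [0.6025, -0.1792, 0.167]
ee_rot: [0.579, 0.816, -0.0, -0.0]
wrist_force: [-0.4, 0.3, -3.9]
grip_width: 0.0148
```

Call:
drive_tool:
  series: "0 0 4 0 0 0 0;0 0 7 0 0 0 0;0 0 8 0 0 0 0;0 0 8 0 0 0 0;0 0 8 0 0 0 0"

```text
clock: 12.48
ee_pos: [0.6027, -0.1792, 0.1598]
ee_rot: [0.579, 0.816, 0.0, 0.0]
wrist_force: [0.1, -0.2, -3.1]
grip_width: 0.0147
```

```bash
python3 go.py .6013 -.1772 .132 19.3; python3 - <<'E'
from h import *
from scipy.optimize import least_squares
d=cam('side'); a=d['image'][100:200,300:440]; cv2.imwrite('pics/s4.png',cv2.resize(a,None,fx=5.5,fy=5.5,interpolation=cv2.INTER_CUBIC)[:,:,::-1])
E
```

```text
shift [ 2.3 -0.7 27.8] turn [ 0.0003  0.     -0.0002]
pos [ 0.6027 -0.1792  0.1598] yaw_y 19.29 tilt [0.0003 0.    ] F [ 0.08 -0.17 -3.13] M [ 0.014 -0.001  0.042] w 0.0147 t 12.4833 j7 0.76
```

View pics/s4.png

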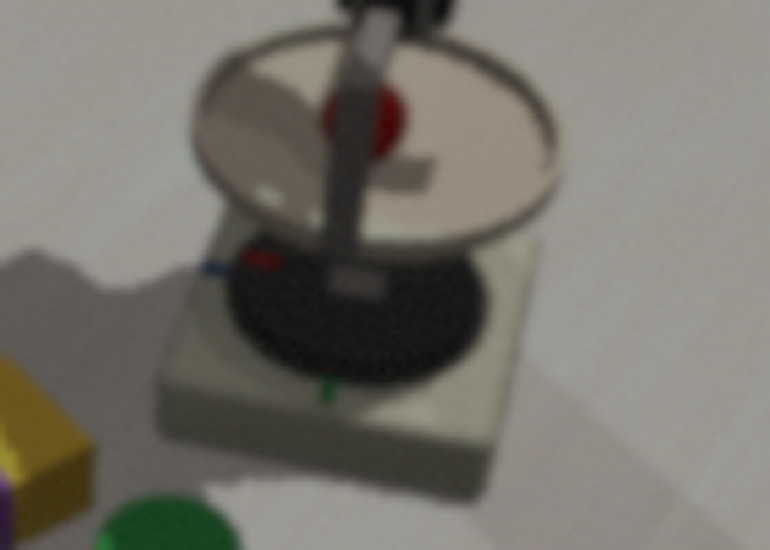

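The dish hangs about 8 mm over the shaft and is level. The tomato is at (365,120) against a dish centre near (377,138). Lowering gently and watching the force.

Call:
drive_tool:
  series: "0 0 2 0 0 0 0;0 0 5 0 0 0 0;0 0 8 0 0 0 0;0 0 10 0 0 0 0;0 0 11 0 0 0 0"

```text
clock: 12.95
ee_pos: [0.6023, -0.179, 0.1481]
ee_rot: [0.579, 0.816, -0.0, -0.0]
wrist_force: [-1.4, 0.4, -4.3]
grip_width: 0.0148
```

Call:
drive_tool:
  series: "0 0 1 0 0 0 0;0 0 2 0 0 0 0;0 0 3 0 0 0 0;0 0 4 0 0 0 0;0 0 4 0 0 0 0"

```text
clock: 13.37
ee_pos: [0.6028, -0.1794, 0.1447]
ee_rot: [0.579, 0.816, -0.0, 0.0]
wrist_force: [0.5, -0.2, -4.1]
grip_width: 0.0145
```

```bash
python3 go.py .6013 -.1772 .132 19.3
```

```text
shift [ 2.6 -0.6 12.7] turn [ 0.0003  0.0006 -0.0003]
pos [ 0.6028 -0.1794  0.1447] yaw_y 19.29 tilt [ 0.0005 -0.0004] F [ 0.51 -0.21 -4.13] M [-0.165 -0.129  0.064] w 0.0145 t 13.3667 j7 0.76
```

Call:
drive_tool:
  series: "0 0 1 0 0 0 0;0 0 2 0 0 0 0;0 0 3 0 0 0 0;0 0 4.5 0 0 0 0;0 0 6 0 0 0 0"

```text
clock: 13.78
ee_pos: [0.6027, -0.1794, 0.1387]
ee_rot: [0.579, 0.816, 0.0, 0.0]
wrist_force: [-0.0, -0.5, -3.7]
grip_width: 0.0143
```

Call:
drive_tool:
  series: "0 0 1 0 0 0 0;0 0 2 0 0 0 0;0 0 3 0 0 0 0;0 0 4 0 0 0 0;0 0 5 0 0 0 0"

```text
clock: 14.2
ee_pos: [0.6027, -0.1793, 0.1337]
ee_rot: [0.579, 0.816, 0.0, 0.0]
wrist_force: [-0.5, -0.8, -3.0]
grip_width: 0.0143
```

```bash
python3 go.py .6013 -.1772 .132 19.3
```

```text
shift [ 2.4 -0.6  1.7] turn [ 0.0003  0.0002 -0.0002]
pos [ 0.6027 -0.1793  0.1337] yaw_y 19.29 tilt [ 0.0003 -0.0001] F [-0.46 -0.81 -3.01] M [-0.392 -0.125  0.033] w 0.0143 t 14.2 j7 0.77
```

Call:
drive_tool:
  series: "0 0 0.5 0 0 0 0;0 0 1 0 0 0 0;0 0 1.5 0 0 0 0;0 0 2 0 0 0 0;0 0 2 0 0 0 0"

```text
clock: 14.62
ee_pos: [0.6029, -0.1794, 0.1321]
ee_rot: [0.579, 0.816, 0.0, 0.0]
wrist_force: [0.6, -2.0, -1.5]
grip_width: 0.0144
```

```bash
python3 go.py .6013 -.1772 .132 19.3
```

```text
shift [ 2.6 -0.8  0.1] turn [ 0.0006  0.0004 -0.0002]
pos [ 0.6029 -0.1794  0.1321] yaw_y 19.29 tilt [ 0.0007 -0.0002] F [ 0.65 -1.95 -1.46] M [-0.499 -0.039  0.015] w 0.0144 t 14.6167 j7 0.77
```

Call:
drive_tool:
  series: "-0.3 0 0.4 0 0 0 0;-0.5 0 0.8 0 0 0 0;-0.5 0 1.2 0 0 0 0;-0.5 0 1.5 0 0 0 0;-0.5 0 1.5 0 0 0 0"

```text
clock: 15.03
ee_pos: [0.6034, -0.1796, 0.1319]
ee_rot: [0.579, 0.816, 0.001, 0.0]
wrist_force: [-0.9, -0.1, 6.8]
grip_width: 0.0149
```

```bash
python3 go.py .6013 -.1772 .132 19.3; python3 - <<'E'
from h import *
d=cam('side'); a=d['image'][100:200,300:440]; cv2.imwrite('pics/s5.png',cv2.resize(a,None,fx=5.5,fy=5.5,interpolation=cv2.INTER_CUBIC)[:,:,::-1])
import rim
rim.rim('side',.093)
E
```

```text
shift [ 3.  -1.1 -0.1] turn [ 0.0015 -0.     -0.0001]
pos [ 0.6034 -0.1796  0.1319] yaw_y 19.29 tilt [0.0014 0.0005] F [-0.9  -0.13  6.82] M [-0.145  0.551  0.083] w 0.0149 t 15.0333 j7 0.77
side rim [ 0.6029 -0.1775] rms 0.001 bins 41 [np.int64(-175), np.int64(-165), np.int64(-157), np.int64(-145), np.int64(-140), np.int64(-133), np.int64(-121), np.int64(-114), np.int64(-106), np.int64(-97), np.int64(-92), np.int64(-86), np.int64(-49), np.int64(-43), np.int64(-35), np.int64(-28), np.int64(-21), np.int64(-12), np.int64(-3), np.int64(3), np.int64(9), np.int64(18), np.int64(26), np.int64(38), np.int64(40), np.int64(55), np.int64(56), np.int64(66), np.int64(74), np.int64(81), np.int64(93), np.int64(99), np.int64(114), np.int64(121), np.int64(135), np.int64(136), np.int64(150), np.int64(157), np.int64(167), np.int64(170), np.int64(178)] [-2.3 -3.9 -5.3 -4.7 -4.  -3.3 -3.8 -3.3 -2.7 -2.9 -1.3 -2.1 -4.  -4.2
 -3.  -1.8 -2.1 -1.4 -2.1 -1.8 -2.9 -2.5 -2.5 -2.8 -2.7 -2.7 -1.9 -2.9
 -2.4 -3.  -1.7 -1.9  0.8 -2.5 -1.9 -1.8 -3.1 -1.9 -3.  -2.4 -2.6]
 plane [ 0.0111 -0.001   0.0918]
```

View pics/s5.png

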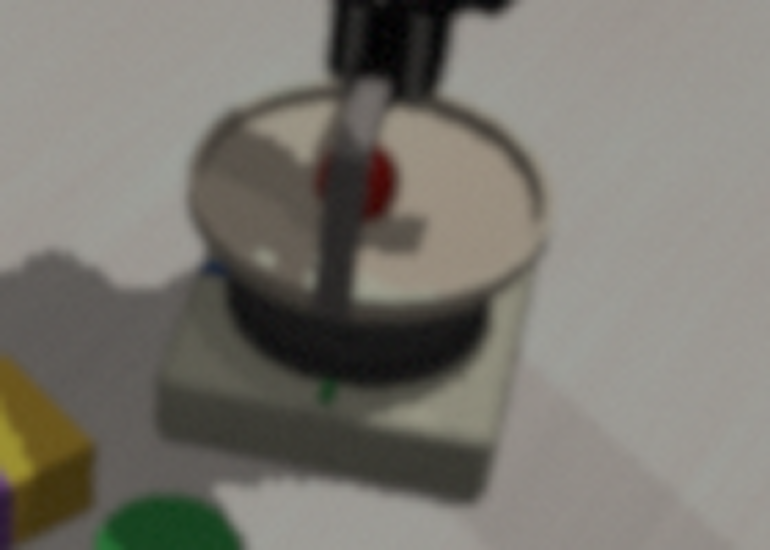

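The dish is seated: rim at (370,195), hub hidden behind the plate, and further lowering only raises the force. Now I turn it counter-clockwise about the shaft axis, in steps.

Call:
drive_tool:
  series: "0 0.05 0 0 0 -0.03 0;0 0.15 0 0 0 -0.08 0;0.1 0.25 0 0 0 -0.14 0;0.1 0.4 0 0 0 -0.22 0;0.2 0.55 0 0 0 -0.30 0"

```text
clock: 15.55
ee_pos: [0.6036, -0.1794, 0.1319]
ee_rot: [0.449, 0.894, 0.0, 0.0]
wrist_force: [-1.7, -0.3, 8.1]
grip_width: 0.0147
```

```bash
python3 go.py .6013 -.1772 .132 19.3
```

```text
shift [ 3.2 -0.5 -0.1] turn [1.100e-03 3.000e-04 3.034e-01]
pos [ 0.6036 -0.1794  0.1319] yaw_y 36.68 tilt [0.0012 0.0002] F [-1.72 -0.3   8.13] M [-0.201  0.592 -0.085] w 0.0147 t 15.55 j7 1.04
```

Call:
drive_tool:
  series: "0 0.1 0 0 0 -0.06 0;0.1 0.2 0 0 0 -0.12 0;0.1 0.3 0 0 0 -0.18 0;0.1 0.4 0 0 0 -0.24 0;0.2 0.55 0 0 0 -0.30 0"

```text
clock: 15.97
ee_pos: [0.6038, -0.1792, 0.1318]
ee_rot: [0.311, 0.95, 0.0, 0.0]
wrist_force: [-1.6, -0.8, 7.8]
grip_width: 0.0146
```

Call:
drive_tool:
  series: "0 0.1 0 0 0 -0.06 0;0.1 0.2 0 0 0 -0.12 0;0.1 0.3 0 0 0 -0.18 0;0.1 0.4 0 0 0 -0.24 0;0.2 0.55 0 0 0 -0.30 0"

```text
clock: 16.38
ee_pos: [0.6041, -0.1787, 0.1319]
ee_rot: [0.165, 0.986, 0.0, 0.001]
wrist_force: [-1.7, -0.5, 6.4]
grip_width: 0.0142
```

```bash
python3 go.py .6013 -.1772 .132 19.3
```

```text
shift [ 3.1  0.5 -0.1] turn [8.000e-04 1.100e-03 9.019e-01]
pos [ 0.6041 -0.1787  0.1319] yaw_y 70.97 tilt [ 0.0013 -0.0002] F [-1.65 -0.46  6.43] M [-0.356  0.422 -0.17 ] w 0.0142 t 16.3833 j7 1.57
```

Call:
drive_tool:
  series: "0 0.1 0 0 0 -0.06 0;0.1 0.2 0 0 0 -0.12 0;0.1 0.3 0 0 0 -0.18 0;0.1 0.4 0 0 0 -0.24 0;0.2 0.55 0 0 0 -0.30 0"

```text
clock: 16.8
ee_pos: [0.6043, -0.1784, 0.1319]
ee_rot: [0.016, 1.0, -0.0, 0.001]
wrist_force: [-1.8, -1.3, 5.6]
grip_width: 0.0143
```

Call:
drive_tool:
  series: "0 0.1 0 0 0 -0.06 0;0.1 0.2 0 0 0 -0.12 0;0.1 0.3 0 0 0 -0.18 0;0.1 0.4 0 0 0 -0.24 0;0.2 0.55 0 0 0 -0.30 0"

```text
clock: 17.22
ee_pos: [0.6046, -0.1783, 0.1319]
ee_rot: [-0.133, 0.991, -0.001, 0.001]
wrist_force: [0.7, -2.1, 3.7]
grip_width: 0.0145
```

```bash
python3 go.py .6013 -.1772 .132 19.3
```

```text
shift [ 2.9  1.9 -0.1] turn [2.0000e-04 3.7000e-03 1.5014e+00]
pos [ 0.6046 -0.1783  0.1319] yaw_y 105.32 tilt [ 0.0031 -0.0014] F [ 0.74 -2.08  3.69] M [-0.601  0.024 -0.174] w 0.0145 t 17.2167 j7 2.11
```

Call:
drive_tool:
  series: "0 0.1 0.1 0 0 -0.05 0;0 0.15 0.2 0 0 -0.10 0;0.1 0.25 0.3 0 0 -0.14 0;0.1 0.3 0.4 0 0 -0.17 0;0.1 0.3 0.4 0 0 -0.18 0"

```text
clock: 17.63
ee_pos: [0.6045, -0.178, 0.1319]
ee_rot: [-0.221, 0.975, -0.001, 0.002]
wrist_force: [-0.9, -1.5, 7.0]
grip_width: 0.0147
```

```bash
python3 go.py .6013 -.1772 .132 19.3
```

```text
shift [ 2.6  2.1 -0.1] turn [2.0000e-04 4.1000e-03 1.6796e+00]
pos [ 0.6045 -0.178   0.1319] yaw_y 115.53 tilt [ 0.0034 -0.0012] F [-0.89 -1.52  7.05] M [-0.589  0.147 -0.158] w 0.0147 t 17.6333 j7 2.28
```

Call:
drive_tool:
  series: "0 0 0 0 0 -0.02 0;0 0.1 0 0 0 -0.04 0;0 0.1 0 0 0 -0.05 0;0 0.1 0 0 0 -0.05 0"

```text
clock: 17.97
ee_pos: [0.6045, -0.1779, 0.1318]
ee_rot: [-0.244, 0.97, -0.001, 0.002]
wrist_force: [-1.3, -1.7, 5.3]
grip_width: 0.0147
```

```bash
python3 go.py .6013 -.1772 .132 19.3; python3 - <<'E'
from h import *
d=cam('side'); a=d['image'][100:200,300:440]; cv2.imwrite('pics/s6.png',cv2.resize(a,None,fx=5.5,fy=5.5,interpolation=cv2.INTER_CUBIC)[:,:,::-1])
print('F M', get_obs()['ft_torque'].round(3))
P,u,v,C=cloud(d); I=C.astype(int); T=(.6023,-.178)
k=(I[:,0]>1.8*I[:,1])&(I[:,0]>45)&(np.hypot(P[:,0]-T[0],P[:,1]-T[1])<.07)&(P[:,2]<.06)
print('red',k.sum(),P[k].mean(0) if k.any() else '')
E
```

```text
shift [ 2.5  2.2 -0.2] turn [4.0000e-04 4.2000e-03 1.7275e+00]
pos [ 0.6045 -0.1779  0.1318] yaw_y 118.28 tilt [ 0.0036 -0.001 ] F [-1.35 -1.71  5.25] M [-0.54   0.093 -0.367] w 0.0147 t 17.9667 j7 2.32
F M [-0.534  0.106 -0.375]
red 12 [ 0.5905772  -0.1423116   0.04696852]
```

View pics/s6.png

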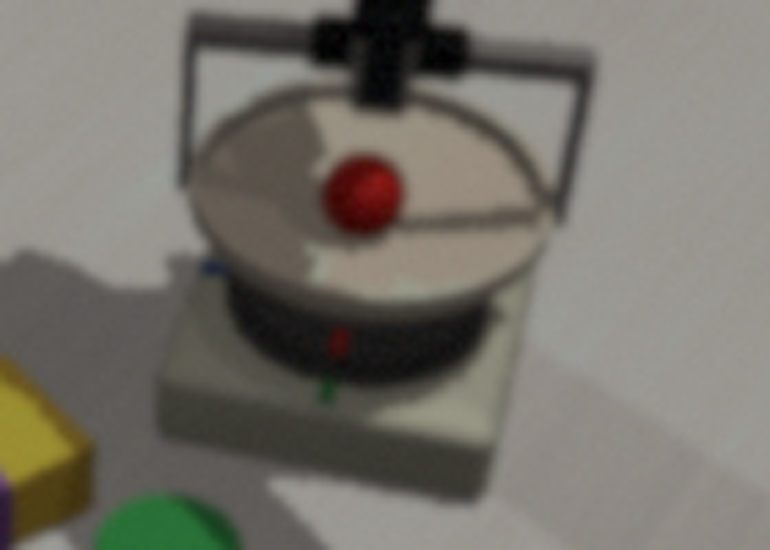

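The red mark (340,342) now lines up with the green stop mark (327,390). The tomato is mid-dish at (365,195), and the torque rise shows the shaft is against its stop. I let it settle, then hand in.

Call:
drive_tool:
  series: "0 0 0 0 0 0 0;0 0 0 0 0 0 0;0 0 0 0 0 0 0;0 0 0 0 0 0 0;0 0 0 0 0 0 0"

```text
clock: 18.43
ee_pos: [0.6045, -0.1779, 0.1318]
ee_rot: [-0.244, 0.97, -0.001, 0.002]
wrist_force: [-0.5, -1.6, 7.0]
grip_width: 0.0144
```

```bash
python3 go.py .6013 -.1772 .132 19.3; python3 -c "
from rig import *
print(sign_off())"
```

```text
shift [ 2.4  2.2 -0.2] turn [3.0000e-04 4.1000e-03 1.7273e+00]
pos [ 0.6045 -0.1779  0.1318] yaw_y 118.27 tilt [ 0.0034 -0.0011] F [-0.49 -1.63  6.96] M [-0.522  0.096 -0.424] w 0.0144 t 18.4333 j7 2.32
the job is handed in; nothing more can be done
None
```

I lifted the dish by its handle, carried it level over the bystanders and seated it on the square shaft. I then turned it counter-clockwise to the stop and handed in at about 18.4 s, still gripping it. `sign_off` gives no verdict, so success is not confirmed.

Last checks:
- **Seating:** further lowering only raised the contact force, with about 7 N down at the end. The TCP stayed at z = 0.132 m, the height that puts the dish fully down. I did not measure the dish's distance from the shaft centre after seating; the socket's roughly 1 mm of play keeps it inside 4 mm.
- **Turn:** the red mark lines up with the green one at about 1.55 rad. The torque rose from 0.16 to 0.4 N m, so the shaft is against the stop.
- **Tomato:** in the last picture it sits mid-dish.
- **Bystanders:** the carry passed above them with clearance. I did not re-measure their positions afterwards.

One disagreement: before lowering, the two cameras differed by 2–3 mm on where the dish was relative to the shaft. I used a blended correction, and the socket went on with no noticeable force.

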